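# Raise the twist-lock specimen lamp to its working mark

### The job

Raise the lamp on the specimen stand to its working height and leave it locked there: turn the blue wing grip anticlockwise to release the telescoping rod, draw it up until the yellow band has just come fully out of the black collar, then turn the grip fully back clockwise to lock it and let go. Do not knock the glass dish, the vial, the pen cup or the slide box.

Things in the scene. Friction and masses are not known exactly. Their poses are not given: they have to be found in the camera images.
- stand: White stand screwed to the bench (does not move). Foot plate 225 x 125 x 18 mm; an upright white sleeve, 34 mm diameter, with a black collar (40 mm diameter) round its top rim, 150 mm above the bench. Origin on the sleeve's axis at bench level; z up, x along the foot towards the round black stage (centre 105 mm out) over which the lamp hangs when locked.
- rim (a point): Centre of the top rim of the black collar, on the sleeve's axis, 150 mm above the bench; fixed.
- grip (a point): Grip point in the blue wing grip topping the telescoping rod: an upright bar 62 mm long (its x axis), 22 mm wide (its y; pinch it along y, from above), 42 mm tall. On the turning axis, 17 mm below the grip's top, 25 mm above its underside, 55 mm above the collar's rim when the rod is fully down. Grip, rod and lamp are one piece: they turn and rise together (240 g).
- band (a point): Lower edge of the painted yellow band (12 mm tall) on the 18 mm steel rod, on the rod's axis, 130 mm below the grip point. Inside the sleeve at the start. The working height is with this edge level with the rim or a little above it.
- extension (a joint): How far the rod is drawn up, m: 0 down, 0.075 when the yellow band's lower edge is level with the rim, 0.105 at the upper stop. Starts at 0 to 0.035. Unlocked, it slides freely (lift under 5 N) and sinks if let go. A hidden lug lets the grip turn to lock only at 0 to 0.037 or at 0.067 to 0.091, and keeps a locked rod within that span; a light brake (about 5 N) holds it still.
- twist (a joint): Turn of the grip, rod and lamp about the vertical, rad: 0 fully locked (lamp over the stage, at a stop), growing anticlockwise seen from above to a stop at 1.1. Brake and lug are free above 0.65; turning takes under 0.2 N m. Starts at 0 to 0.1.
- dish: Closed glass specimen dish lying on the black stage, 80 mm diameter, 13 mm high; origin under its centre. Leave alone.
- vial: Amber specimen vial with a blue cap, 32 mm diameter, 65 mm tall, standing on the bench; origin under its centre. Leave alone.
- pencup: White pen cup with a red stripe, 76 mm diameter, 90 mm tall, pens reaching 140 mm, standing on the bench; origin under its centre. Leave alone.
- slidebox: Blue slide box, 100 x 60 x 30 mm, lying on the bench; origin under its centre. Leave alone.
- lamp (a point): Joint of lamp and arm, 88 mm from the rod's axis along the grip's +x, 49 mm below the grip point. The white lamp, 40 mm diameter, hangs 50 mm below this point and reaches 15 mm above it; the arm from the rod to it, 10 mm wide, has its top 34 mm below the grip point.

How it is judged (in metres and radians):
On the way, in this order (a step that is already met when the one before it is completed fails the run):
1. the grip is turned anticlockwise until the rod is free, before it is drawn up (value of joint twist above 0.6 rad and value of joint extension below 0.06 m), for 0.1 s.
2. the rod is drawn up to the mark while unlocked (value of joint twist above 0.5 rad and value of joint extension between 0.066 and 0.092 m), for 0.2 s.
At the end, for the whole second after the job is handed in: The rod is drawn out 66 to 92 mm (the yellow band's lower edge from 9 mm below to 17 mm above the collar's rim), the grip is turned back to within 0.2 rad of fully locked, and the rod stands still there, let go (value of joint extension between 0.066 and 0.092 m and value of joint twist below 0.2 rad and velocity of joint extension between -0.003 and 0.003 m/s); the robot touches nothing.
It fails at once if the dish is pushed more than 15 mm (distance of dish from where it was at the start of the episode above 0.015 m).
It fails at once if the vial is moved more than 20 mm (distance of vial from where it was at the start of the episode above 0.02 m).
It fails at once if the pen cup is moved more than 20 mm (distance of pencup from where it was at the start of the episode above 0.02 m).
It fails at once if the slide box is moved more than 20 mm (distance of slidebox from where it was at the start of the episode above 0.02 m).
It also fails if it takes over 43 s, if anything falls off the work surface, if the arm or the gripper's body presses on something with over 40 N, if the wrist force passes 120 N, or if a joint passes its speed limit or range.

### The arm

A 6-joint arm with a two-finger parallel gripper is mounted at the origin on the work surface. World frame = base frame: x ahead of the robot, y to its left, z up, the work surface at z = 0. Lengths are in mm, angles in rad, forces in N, time in s.
With the tool pointing down it reaches from about 275 to 825 mm from the base axis. Payload 5.2 kg.
Tool frame: the origin (TCP) lies at the very end of the fingers, on their centre line; the grasp point (between the pads) lies 19 mm behind it; z points along the fingers, y is the line along which they close (so a half turn about z gives the same grasp; the last joint's range is limited). The gripper opens to 93 mm and grips with 3 to 60 N. Pads are 15 mm wide; open, the fingers measure 128 mm over their backs; the gripper's body (75 mm by 188 mm) begins 65 mm behind the grasp point.
Start: joints at [-1.403, 0.259, 1.535, -0, 1.348, -0.203], TCP at [199.319, -512.618, 218.653] pointing down, gripper open.
Joint ranges: [-3.14, 3.14], [-0.91, 2.08], [0.19, 2.58], [-1.22, 4.36], [0.22, 2.71], [-3.12, 3.12]. Speed limits (rad/s): [2.57, 2.57, 3.14, 3.14, 3.14, 3.14].

### API

Orientations are given as [roll, pitch, yaw] about the fixed x, y, z axes, in that order (R = Rz(yaw) Ry(pitch) Rx(roll)).
In Python, from bench import robot gives the robot as it stands. The module is installed in compiled form; this text tells all that it offers. Calls block until the motion is done:
- robot.move_ptp(position, orientation): joint-space move of the TCP to a pose.
- robot.move_linear(position, ori=None, speed=150, f_stop=None): straight line of the TCP; ori=None keeps the orientation; speed is the mean speed in mm/s. With f_stop (N) it stops when the force on the tool has changed by that much, and returns True; else False.
- robot.move_j(angles): joint-space move.
- robot.move_gripper(opening): opening from 0.0 (shut) to 1.0 (fully open); the grip force is fixed at half the most; returns when the fingers have stopped.
- robot.sleep(seconds).
- robot.inverse_kinematics(position, orientation): joint angles nearest the present ones, or None.
- robot.get_image(name): name is "scene" or "top" or "wrist"; returns a dict with "img" (384x512x3 uint8, blue, green, red), "fovy" (degrees; the focal length in pixels is half the picture's height over the tangent of half this angle, whatever the lens; pixels are square), "cx", "cy" (the principal point, pixels), "eye" and "orientation" of the camera in the world. Camera axes: x right, y down, z forward; pixel columns grow to the right and rows downward; lengths in mm; the calibration is good to about 2 mm. A picture is of the moment at which its call begins. There is no depth.
A pose or a line that the arm cannot do raises robot.MotionError and nothing moves.
- robot.hand_in(): hands the job in; it is judged then, once.
Readings, each from a call of its own:
- robot.current_t(): time.
- robot.current_qpos(): joint angles.
- robot.current_joint_vel(): joint speeds.
- robot.current_joint_efforts(): joint torques, N m.
- robot.current_tcp_pos(): TCP position.
- robot.current_eef_rot(): TCP orientation.
- robot.current_contact_force(): force on the tool from outside, world axes, zero at the start.
- robot.current_ft_torque(): the same for the moment, N m.
- robot.current_gripper_width(): opening from 0.0 (shut) to 1.0 (fully open).
- robot.current_finger_force(): force on a finger pad.
Only numpy, scipy, OpenCV 4.12 (cv2) and the standard library are available. Lean on these libraries where they do the work, as an engineer would, in place of code of your own. Each camera call takes 0.05 s, during which the arm holds its last target. There are 200 camera calls.

## Working session

There is one attempt and no reset: what is moved stays moved. The work goes in short steps, each a Python script; the robot and the scene stay as the last script left them, time stands still between calls to the robot, and variables do not carry over. Pictures are saved under pics/ and viewed, at most 10 in all, crops included, and the job is handed in when it is done.

```bash
mkdir -p pics; python3 - <<'E'
from bench import robot
import cv2
for n in("scene","top"):
    d=robot.get_image(n); cv2.imwrite(f"pics/{n}0.png",d["img"]); print(n,{k:v for k,v in d.items() if k!="img"})
print(robot.current_t(),robot.current_eef_rot())
E
```

```text
scene {'fovy': 44.381455638606056, 'cx': 252.85010623085284, 'cy': 189.38131355364192, 'eye': array([1478.87743486,  324.53743615,  753.92436128]), 'orientation': array([-2.10190782,  0.02438986,  1.8602002 ])}
top {'fovy': 44.76757723345453, 'cx': 252.05264540569806, 'cy': 196.28411255859956, 'eye': array([ 392.34979947,   27.30743689, 1500.41333717]), 'orientation': array([-3.02788511,  0.01199459, -1.54719283])}
0.1 [-3.13998845e+00 -3.71509034e-04  3.70791372e-01]
```

View pics/scene0.png

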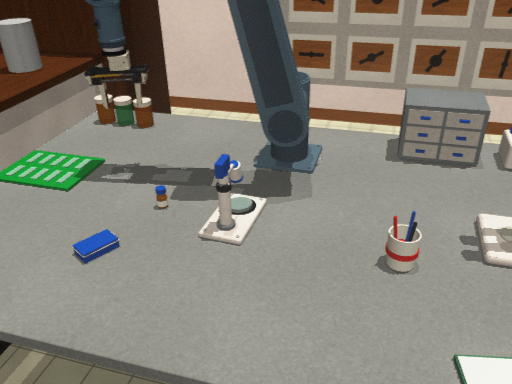

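View pics/top0.png

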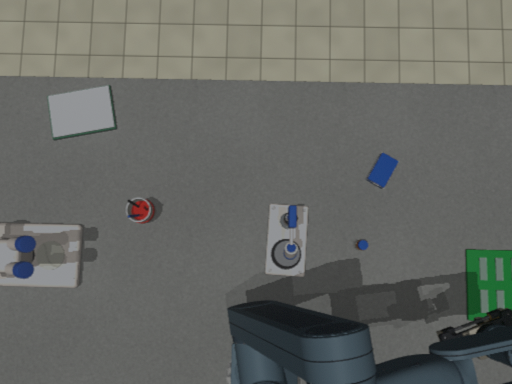

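The scene view shows the grip near (222,168), with the lamp beside it at (235,171). The top view shows the grip near (293,217), the stage at (287,253) and the vial at (363,244). I'll crop in closer.

```bash
cat > h.py <<'E'
import numpy as np,cv2
from scipy.spatial.transform import Rotation as R
def cam(d):
    f=d["img"].shape[0]/2/np.tan(np.radians(d["fovy"])/2)
    return f,d["cx"],d["cy"],np.array(d["eye"]),R.from_euler("xyz",d["orientation"]).as_matrix()
def proj(d,P):
    f,cx,cy,e,M=cam(d); q=(np.atleast_2d(P)-e)@M
    return np.c_[cx+f*q[:,0]/q[:,2],cy+f*q[:,1]/q[:,2]]
def ray(d,u,v):
    f,cx,cy,e,M=cam(d); return e,M@np.array([(u-cx)/f,(v-cy)/f,1])
def atz(d,u,v,z):
    e,r=ray(d,u,v); return e+r*(z-e[2])/r[2]
E
python3 - <<'E'
from bench import robot
from h import *
s=robot.get_image("scene");t=robot.get_image("top")
a=cv2.resize(s["img"][145:250,190:280],None,fx=5.5,fy=5.5,interpolation=cv2.INTER_CUBIC)[:577,:395]
b=cv2.resize(t["img"][195:285,255:320],None,fx=6,fy=6,interpolation=cv2.INTER_CUBIC)
o=np.zeros((580,800,3),np.uint8);o[:a.shape[0],:395]=a;o[:540,400:790]=b
cv2.imwrite("pics/c1.png",o)
for n,d,bx in(("s",s,(145,250,190,280)),("t",t,(195,285,255,320))):
    r=d["img"][bx[0]:bx[1],bx[2]:bx[3]].astype(int)
    m=((r[...,0]>r[...,2]+50)&(r[...,0]>r[...,1]+35)).astype(np.uint8)
    k,l,st,c=cv2.connectedComponentsWithStats(m)
    for i in range(1,k):
        if st[i,4]>8:
            print(n,st[i]+[bx[2],bx[0],0,0,0],c[i]+[bx[2],bx[0]],cv2.minAreaRect(np.argwhere(l==i)[:,::-1].astype(np.float32)))
E
```

```text
s [215 154  23  25 323] [223.2755418  165.51393189] ((33.0, 21.0), (18.384775161743164, 25.45584487915039), 45.0)
s [231 176  12   7  20] [237.15 180.15] ((47.12773895263672, 34.72627639770508), (3.6737375259399414, 11.70469856262207), 70.01689147949219)
t [289 206   8  21 148] [292.07432432 216.08783784] ((37.5, 21.0), (20.0, 7.0), 90.0)
t [287 245   9   7  51] [290.88235294 247.74509804] ((36.0, 53.0), (6.0, 8.0), 90.0)
```

View pics/c1.png

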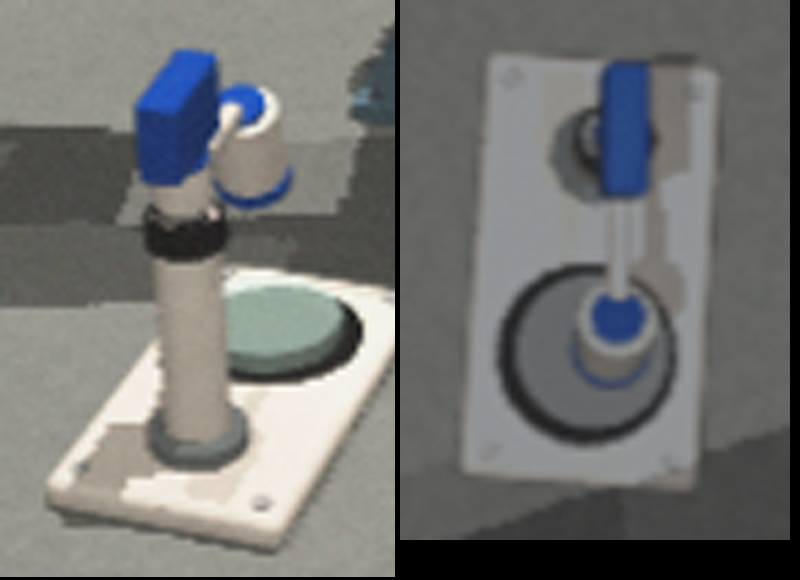

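The crop shows the grip's top face, the lamp's blue cap, the foot corners and the stage clearly in both views. The rod looks nearly down. I'll fit all of these jointly.

```bash
cat > fit.py <<'E'
from bench import robot
from h import *
from scipy.optimize import least_squares
s=robot.get_image("scene");t=robot.get_image("top")
S=lambda x,y:((x+.5)/5.5-.5+190,(y+.5)/5.5-.5+145)
T=lambda x,y:((x-400+.5)/6-.5+255,(y+.5)/6-.5+195)
def model(p):
    x,y,yaw,ext,tw,off=p
    A=R.from_euler("z",yaw).as_matrix();B=R.from_euler("z",yaw+tw).as_matrix();o=np.array([x,y,0]);g=o+[0,0,205+ext]
    F=lambda a,b,c:o+A@np.array([a,b,c]); G=lambda a,b,c:g+B@np.array([a,b,c])
    return [(t,F(off-112.5,-62.5,18),T(490,57)),(t,F(off-112.5,62.5,18),T(718,70)),(t,F(off+112.5,62.5,18),T(693,478)),(t,F(off+112.5,-62.5,18),T(463,470)),
     (t,F(105,0,20),T(587,352)),(t,G(88,0,-34),T(618,320)),(t,G(-31,-11,17),T(605,62)),(t,G(-31,11,17),T(650,62)),
     (s,G(31,-11,17),S(178,50)),(s,G(31,11,17),S(217,55)),(s,G(-31,-11,17),S(138,106)),(s,G(-31,11,17),S(183,113)),(s,G(-31,-11,-25),S(140,180)),(s,G(-31,11,-25),S(183,186)),
     (s,G(88,0,-34),S(243,103)),(s,F(off-112.5,-62.5,18),S(50,490)),(s,F(off-112.5,62.5,18),S(275,537)),(s,F(0,0,150),S(187,217))]
res=lambda p:np.concatenate([proj(d,P)[0]-q for d,P,q in model(p)])
r=least_squares(res,[520,-70,np.pi,10,0,40],loss="soft_l1",x_scale=[10,10,.1,10,.1,10])
print(r.x.round(3)); print(res(r.x).reshape(-1,2).round(1).tolist())
print("vial",atz(t,363,244,65),"box",atz(t,383,170,30),"cup",atz(t,140,210,90))
E
python3 fit.py
```

```text
[ 4.86547e+02 -6.59320e+01  3.09600e+00 -1.16100e+00  4.90000e-02
  5.98700e+01]
[[-0.5, -1.4], [0.7, -1.0], [0.9, 2.3], [-0.6, 0.9], [-0.1, 0.4], [-0.2, 0.2], [-0.2, -0.4], [0.2, -0.3], [8.1, 0.4], [-7.1, -1.3], [7.2, 1.1], [-9.3, -1.1], [7.8, 2.5], [-8.2, 0.4], [0.1, -1.8], [42.2, 6.6], [-42.3, -10.3], [-0.1, -0.7]]
vial [ 416.70447116 -293.92560002   65.        ] box [ 653.31295318 -366.03236523   30.        ] cup [503.39515203 388.0395014   90.        ]
```

The left and right corners of the scene points are swapped. I'll fix the signs.

```bash
sed -i -E '/\(s,/{s/\(s,([GF])\(([^,]*),-/(s,\1(\2,@/g;s/\(s,([GF])\(([^,]*),(11|62.5),/(s,\1(\2,-\3,/g;s/,@/,/g}' fit.py; python3 fit.py; python3 - <<'E'
from bench import robot
print(robot.current_eef_rot(),[robot.inverse_kinematics([486,-66,300],[3.1416,0,y]) for y in (0,1.57,-1.57,3.14)])
E
```

```text
[ 4.86479e+02 -6.54520e+01  3.09700e+00 -1.20100e+00  6.00000e-02
  5.70230e+01]
[[-0.6, -2.3], [0.5, -1.9], [0.8, 1.4], [-0.6, -0.0], [-0.2, 0.4], [0.0, 0.2], [-0.6, -0.3], [-0.1, -0.3], [0.0, -0.4], [1.0, -0.5], [-0.8, 0.2], [-0.6, -0.2], [-0.1, 1.6], [0.3, 1.4], [-0.1, -1.8], [-1.6, -1.1], [1.1, -1.3], [0.1, -0.7]]
vial [ 416.70447116 -293.92560002   65.        ] box [ 653.31295318 -366.03236523   30.        ] cup [503.39515203 388.0395014   90.        ]
[-3.14129271e+00 -6.69234131e-05  3.70780867e-01] [array([-3.62859011e-01,  1.05710770e-01,  1.52657927e+00,  6.88105999e-06,
        1.50930522e+00,  1.20793689e+00]), array([-3.62851740e-01,  1.05715134e-01,  1.52657432e+00, -2.60700392e-06,
        1.50931007e+00, -3.62055253e-01]), array([-3.62855744e-01,  1.05705035e-01,  1.52658577e+00,  2.61799306e-06,
        1.50929498e+00,  2.77794042e+00]), array([-3.62848461e-01,  1.05709406e-01,  1.52658081e+00, -6.88524185e-06,
        1.50929984e+00, -1.93205171e+00])]
```

The fit is consistent, with residuals of 1–2 px. The grip is at about (486, -65, 205), the rod is essentially down, and the grip's long axis is about 0.015 rad off world -x. Next I'll approach from above and check with the wrist camera.

```bash
python3 - <<'E'
from bench import robot
from h import *
robot.move_gripper(1.0)
robot.move_ptp([486.5,-65.5,330],[np.pi,0,0.015])
d=robot.get_image("wrist");im=d["img"].copy()
g=np.array([486.5,-65.5,204]);B=R.from_euler("z",3.157).as_matrix()
for c in((31,11),(31,-11),(-31,-11),(-31,11)):
    u=proj(d,g+B@np.array([*c,17]))[0];print(u.round(1));cv2.circle(im,tuple(int(round(a)) for a in u),3,(0,0,255),-1)
cv2.imwrite("pics/w1.png",im);print(robot.current_t(),robot.current_tcp_pos(),d["eye"])
E
```

```text
[273.8 224. ]
[248.5 224. ]
[247.7 152.9]
[274.5 152.8]
2.625 [486.42065968 -66.2782059  329.68867581] [558.74626341 -64.14913217 495.74150551]
```

View pics/w1.png

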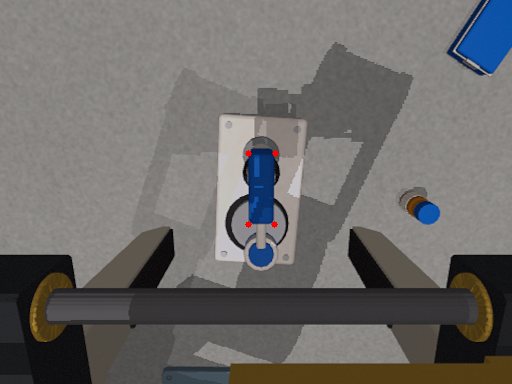

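The red predicted corners match the blue bar (columns 249–273, rows 149–223) to within about 2 px, so I'll descend and grasp.

```bash
python3 - <<'E'
from bench import robot
from h import *
print(robot.move_linear([486.5,-65.5,188],[np.pi,0,0.015],speed=100,f_stop=15))
robot.move_gripper(0.0)
print(robot.current_t(),robot.current_tcp_pos(),robot.current_gripper_width()*93,robot.current_finger_force(),robot.current_contact_force(),robot.current_ft_torque())
q=np.array(robot.current_qpos())
for k in range(1,6):
    p=q.copy();p[5]-=0.87*k/5;robot.move_j(p)
    print(robot.current_t(),robot.current_eef_rot()[2],np.round(robot.current_contact_force(),1),np.round(robot.current_ft_torque(),2))
d=robot.get_image("top");cv2.imwrite("pics/t2.png",cv2.resize(d["img"][185:300,240:350],None,fx=5,fy=5))
d=robot.get_image("scene");cv2.imwrite("pics/s2.png",cv2.resize(d["img"][130:250,180:290],None,fx=5,fy=5))
E
```

```text
False
5.2917 [486.53907805 -66.12764921 188.01626653] 21.563292736450148 30.003511011600494 [-0.48476435 -5.62099039 -0.71835322] [-0.17631089  0.01960381 -0.00187809]
5.5833 0.18485728838034787 [-0.2 -1.1 -0.2] [0.19 0.03 0.05]
5.875 0.3567964944070774 [-0.2 -1.4  0.7] [ 0.13 -0.    0.03]
6.1667 0.5298523585422332 [ 0.3 -0.8  0. ] [ 0.02 -0.02 -0.02]
6.4583 0.7034068523341357 [-0.1  0.4  1.2] [0.12 0.03 0.03]
6.75 0.8771778308725273 [-1.   1.9  1.4] [0.27 0.11 0.01]
```

View pics/s2.png

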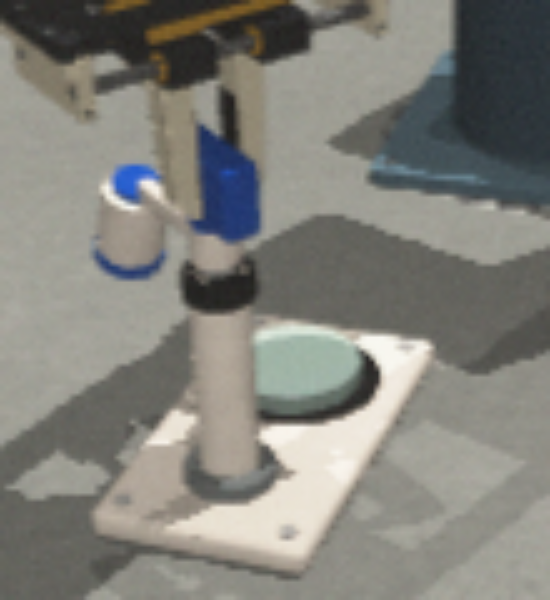

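The grip has turned by about 0.87 rad, and the lamp has swung away with almost no reaction torque. Now I'll lift.

```bash
python3 - <<'E'
from bench import robot
from h import *
robot.sleep(0.2)
p=np.array(robot.current_tcp_pos())
for dz in(40,80):
    print(robot.move_linear([p[0],p[1],188+dz],speed=60,f_stop=20),robot.current_tcp_pos(),np.round(robot.current_contact_force(),1),robot.current_gripper_width()*93,robot.current_t())
robot.sleep(0.3)
d=robot.get_image("scene");cv2.imwrite("pics/s3.png",cv2.resize(d["img"][110:230,180:290],None,fx=5,fy=5,interpolation=cv2.INTER_CUBIC))
E
```

```text
False [486.39650082 -65.85628942 228.11868282] [-0.2  1.7 -2. ] 21.56267709244282 7.8667
False [486.40726956 -65.85284053 268.12024232] [-1.   1.6 -1.5] 21.826339364807016 8.6833
```

View pics/s3.png

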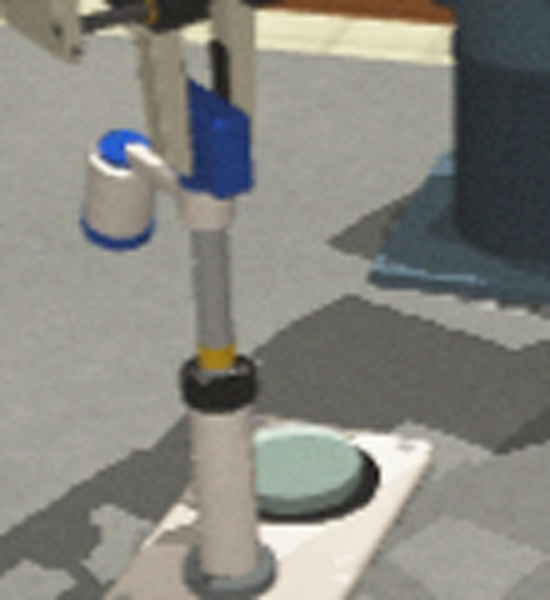

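The yellow band is fully out at crop rows 347–369, just above the collar, which matches an extension of about 80 mm. Next I'll turn back to lock.

```bash
python3 - <<'E'
from bench import robot
from h import *
q=np.array(robot.current_qpos())
for a in(.2,.4,.6,.75,.85,.9,.93,.96):
    p=q.copy();p[5]+=a;robot.move_j(p);m=np.array(robot.current_ft_torque())
    print(a,robot.current_eef_rot()[2],np.round(robot.current_contact_force(),1),np.round(m,2),robot.current_t())
    if abs(m[2])>1.0: break
robot.sleep(0.2)
s=robot.get_image("scene");t=robot.get_image("top")
o=np.zeros((600,800,3),np.uint8)
o[:600,:400]=cv2.resize(s["img"][110:230,190:270],None,fx=5,fy=5,interpolation=cv2.INTER_CUBIC)
o[:600,400:]=cv2.resize(t["img"][180:300,250:330],None,fx=5,fy=5,interpolation=cv2.INTER_CUBIC)
cv2.imwrite("pics/c4.png",o)
E
```

```text
0.2 0.6887582065674847 [-0.2  2.3 -1.7] [ 0.42  0.02 -0.03] 9.3417
0.4 0.49105652960204793 [-0.3  2.  -2.2] [ 0.41 -0.04 -0.01] 9.65
0.6 0.2918830578407632 [ 1.   0.1 -2.9] [ 0.42 -0.1   0.06] 9.9583
0.75 0.1420157148862935 [ 0.5 -0.8 -3.7] [ 0.51 -0.09 -0.  ] 10.225
0.85 0.041265036802348165 [ 0.5 -1.4 -4.2] [ 0.32 -0.12 -0.04] 10.475
0.9 -0.010861297598913078 [ 0.7 -1.9 -4.5] [ 0.22 -0.18 -0.  ] 10.725
0.93 -0.04280819993437501 [-0.7 -3.8 -4.9] [ 0.06 -0.19  0.  ] 10.975
0.96 -0.07297121368839554 [-0.2 -3.4 -5.8] [-0.24 -0.25  0.61] 11.225
```

View pics/c4.png

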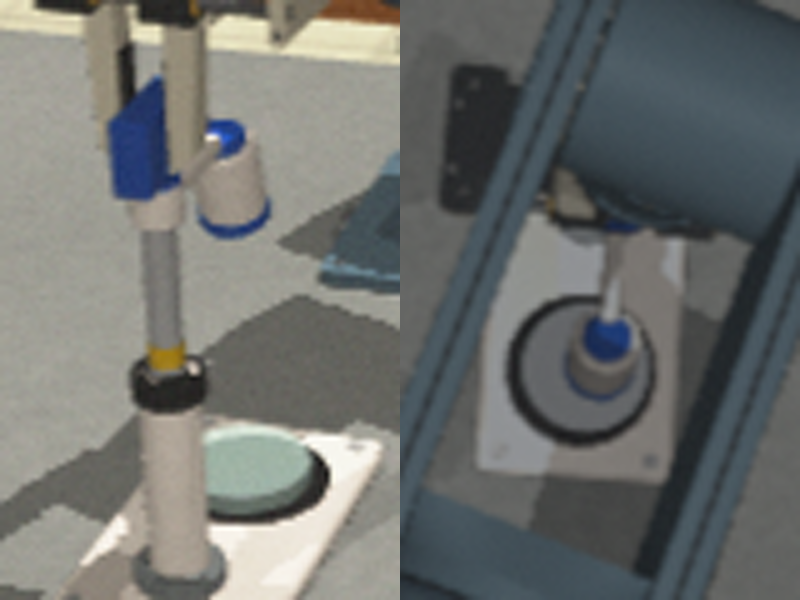

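The lamp is back over the stage, and the torque rises at the stop, so it is locked. The band is still just out. I'll let go and retreat upward.

```bash
python3 - <<'E'
from bench import robot
from h import *
robot.move_gripper(0.75)
p=np.array(robot.current_tcp_pos())
robot.move_linear(p+[0,0,100],speed=80)
robot.sleep(0.5)
print(robot.current_t(),np.round(robot.current_contact_force(),1))
s=robot.get_image("scene");w=robot.get_image("wrist")
o=np.zeros((600,800,3),np.uint8)
o[:600,:400]=cv2.resize(s["img"][110:230,190:270],None,fx=5,fy=5,interpolation=cv2.INTER_CUBIC)
o[:600,400:]=cv2.resize(w["img"][60:300,180:340],None,fx=2.5,fy=2.5)
S=np.array([486.5,-65.5,0]);A=R.from_euler("z",3.097).as_matrix()
f=np.array([9*.95,9*.3,0])
for e in(70,75,80,85,90): print(e,((proj(s,[S+f+[0,0,75+e],S+[0,0,205+e+17],S+A@np.array([88,0,205+e-34])])-[190,110])*5+2).round().tolist())
cv2.imwrite("pics/c5.png",o)
E
```

```text
14.3417 [-0.8 -0.4  0.3]
70 [[170.0, 386.0], [154.0, 117.0], [223.0, 141.0]]
75 [[170.0, 377.0], [153.0, 107.0], [223.0, 132.0]]
80 [[169.0, 369.0], [153.0, 98.0], [223.0, 124.0]]
85 [[169.0, 361.0], [152.0, 88.0], [222.0, 115.0]]
90 [[168.0, 352.0], [152.0, 79.0], [222.0, 106.0]]
```

View pics/c5.png

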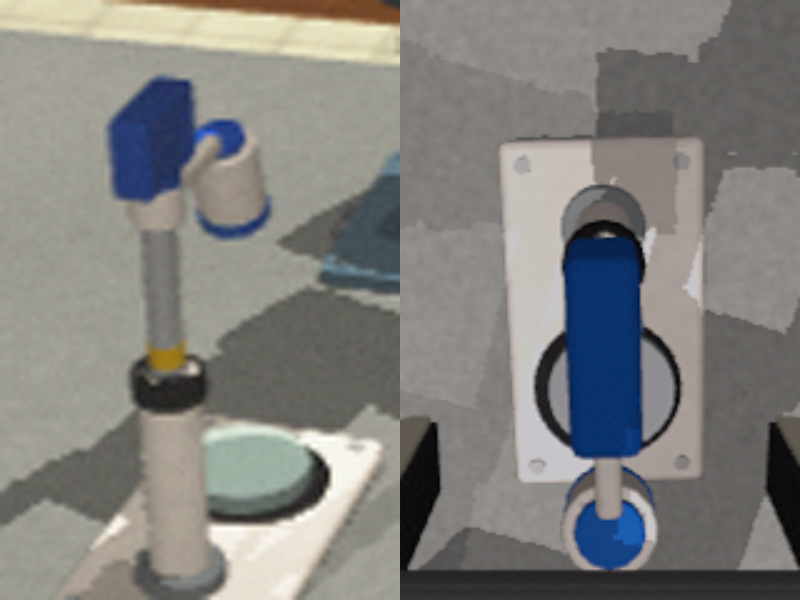

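The rod stayed put after release: the band's lower edge is at row 369, which is about 79 mm of extension. The grip is aligned with the foot and the fingers are well clear.

```bash
python3 -c "
from bench import robot
print(robot.hand_in())"
```

```text
the job is handed in; nothing more can be done
None
```

I raised the lamp to about 79 mm extension, with the yellow band just clear of the collar, turned the grip back to its clockwise stop and let go, then handed the job in at about 14 s; no verdict came back.

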